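# Find the fuller staple cartridge on the beam balance

### The job

The two staple cartridges hanging on the beam balance look alike, but one is nearly used up. Turn the arrest lever right over to free the beam and let it tip and come to rest to show which one is heavier, then turn the lever back until it comes up firm and clamps the beam level again, without forcing it. With the beam clamped, lift the heavier cartridge off its hook and stand it upright in the tray; leave the lighter one hanging and the beam clamped.

Things in the scene. Friction and masses are not known exactly. Their poses are not given: they have to be found in the camera images.
- balance: Beam balance, fixed: grey base plate 150 x 240 mm, 20 mm high. Origin at the centre of its underside; x points to the back (away from the lever), y along the beam to the left seen from the lever's side, z up. The beam runs along y above x = +20 mm. An upright lever shaft stands at x = -50 mm, y = 0 in front of the beam.
- arrest_lever (a joint): Angle (rad) of the arrest lever about its upright shaft, 0 to 1.5, growing counter-clockwise from above. In the balance's frame the grip is at x = -0.05 - 0.075 cos(angle - 0.75), y = -0.075 sin(angle - 0.75) m: front left at 0, front right at 1.5. The beam is quite free from 1.35 up. Found at 0.25 to 0.3: backed off a little, the beam loosely held, not clamped. Stays where it is left.
- lever_grip (a point): On the axis of the upright round black grip at the lever's end, 69 mm above the worktop. The grip is 14 mm across, from 41 to 79 mm above the worktop; the flat steel arm beneath (40 to 47 mm up) is 75 mm from shaft to grip. Friction takes about 3 N here; a good clamp takes 8 to 12 N; about 20 N overloads the beam.
- cradle: Arrest cradle: two pads on rods under the beam, 88 mm either side of its middle. Turning the lever back lifts both, 10 mm per rad, until they press the beam level; the lever angle where it comes up firm differs between set-ups (0.02 to 0.24) and must be felt. Clamped: more than 5 N on the beam (usually 10 to 30). Over 150 N overloads it. It touches only the beam.
- beam: Aluminium beam 270 mm long, 16 mm high, 12 mm thick, along its own y axis; origin on its pivot in the middle, about 150 mm above the worktop (the stand's height varies by 2 mm). Level when its z axis is upright; it tips about its x axis by at most 0.12 rad either way, the heavier side down, in about a second.
- hook_left (a point): Seat of the steel wire hook at the left (+y) end of the beam, 120 mm from the pivot, 42 mm in front of the beam. The 4 mm wire runs to the front (-x of the balance); its upturned tip rises 11 mm above this point and ends 13 mm in front. To unhook, lift a cartridge by 14 to 20 mm and draw it to the front by 30 mm or more.
- hook_right (a point): The same hook at the right (-y) end of the beam.
- cartridge_p: One of two closed staple cartridges that look the same: grey plastic box 24 x 36 x 56 mm (x, y, z) with a pointed steel wire bail on top (3.5 mm wire, 26 mm wide, peak 86 mm above the underside). Origin at the centre of the underside, z up. It hangs by the bail, x along the hook wire. 80 to 240 g, 50 g or more apart; either name may be on either hook.
- cartridge_q: The other cartridge, the same in shape.
- cartridge_p_eye (a point): Inside of the bail's peak of cartridge_p, 80 mm above its underside; about 1 mm from the hook's seat while it hangs.
- cartridge_q_eye (a point): The same point of cartridge_q.
- tray: Black open tray, fixed: outside 130 x 115 mm (its x, y), 22 mm high, walls 4 mm, floor 4 mm thick. Origin at the centre of its underside.
- tray_in (a point): Centre of the tray's inner floor, 4 mm above the worktop; axes as the tray.
There are look-alikes about, which are no part of the job. Leave any green or orange look-alike of the cartridge_p alone.

How it is judged:
By the outcome, as a careful person would: the job done as asked, in the order asked, and still so for the second after the job is handed in, with the robot touching nothing.
It also fails if it takes over 69 s, if anything falls off the work surface, if the arm or the gripper's body presses on something with over 40 N, if the wrist force passes 120 N, or if a joint passes its speed limit or range.

### The arm

A 7-joint arm with a two-finger parallel gripper is mounted at the origin on a cart in front of the work surface, level with it; the furniture and walls round the work are solid. World frame = base frame: x ahead of the robot, y to its left, z up, the work surface at z = 0. Lengths are in m, angles in rad, forces in N, time in s.
With the tool pointing down it reaches from about 0.425 to 0.925 m from the base axis. Payload 6.8 kg.
Tool frame: the origin (TCP) lies at the very end of the fingers, on their centre line; the grasp point (between the pads) lies 19 mm behind it; z points along the fingers, y is the line along which they close (so a half turn about z gives the same grasp; the last joint's range is limited). The gripper opens to 85 mm and grips with 20 to 120 N. Pads are 22 mm wide; open, the fingers measure 114 mm over their backs; the gripper's body (76 mm by 85 mm) begins 54 mm behind the grasp point. The pads swing forward as they close: fully open they stand 13 mm farther back than shut.
Start: joints at [-1.372, 0.477, 0.022, 1.555, -0.011, 1.109, -0.083], TCP at [0.204, 0.643, 0.231] pointing down, gripper open.
Joint ranges: [-2.96, 2.96], [-0.34, 2.1], [-1.41, 1.46], [0.24, 2.44], [-1.37, 4.51], [0.17, 1.92], [-2.96, 2.96]. Speed limits (rad/s): [2.39, 2.39, 3.14, 3.14, 3.14, 3.14, 3.14].

### API

Orientations are given as a unit quaternion [w, x, y, z].
In Python, from station import bot gives the robot as it stands. The module is installed in compiled form; this text tells all that it offers.
- The arm moves only by the shell command python3 -m jog 'ROWS' [OPENING] [FORCE]. ROWS is JSON, a list of rows, each a list of 4 numbers: the shift along the tool's x, y, z in cm, then the turn about the tool's z in rad. In form: [[x, y, z, spin], ...]. A call has 1 to 20 rows; each row is the pose to reach, as a shift and turn from the pose commanded when the call began, along the tool's axes at that moment; what a row does not reach only later rows make up. A row lasts 1/12 s, in which the tool goes at most 41.7 mm and 7.16 degrees, less where a joint would pass 70% of its speed; a pose out of reach is approached as far as the arm can. A call with a gripper value outside its range is refused whole. OPENING is the closure, from -1 (fully open) to 1 (shut), set as the call begins (- or left out, the last holds). The fingers move at their own pace and stop on an object; FORCE is the grip in N (left out, the last holds). Time passes only in rows, so rows that repeat a pose let the fingers close. It gives the time, the measured TCP pose, the force, the opening and the grip force at its end, in the units of the state.
- bot.get_obs(): the state, without advancing time (a new reading comes with each control period).
- bot.read_camera(name): name is "side" or "top"; returns a dict with "pixels" (384x512x3 uint8, red, green, blue), "depth" (384x512 float32, m along the optical axis (not along the pixel's ray), 0 where there is no reading), "fovy" (degrees; the focal length in pixels is half the picture's height over the tangent of half this angle, whatever the lens; pixels are square), "cx", "cy" (the principal point, pixels), "pose" (4x4, takes a point from camera to world coordinates). Camera axes: x right, y down, z forward; pixel columns grow to the right and rows downward; lengths in m; the calibration is good to about 2 mm. A picture is of the moment at which its call begins.
- bot.hand_in(): hands the job in; it is judged then, once.
The state is a dict: "t": time; "q": joint angles; "joint_vel": joint speeds; "joint_torque": joint torques, N m; "eef_pos": TCP position; "tool_rot": TCP orientation; "contact_force": force on the tool from outside, world axes, zero at the start; "torque": the same for the moment, N m; "gripper_width": opening from 0.0 (shut) to 1.0 (fully open); "grasp_force": force on a finger pad.
Only numpy, scipy, OpenCV 4.12 (cv2) and the standard library are available. Lean on these libraries where they do the work, as an engineer would, in place of code of your own. Each camera call takes 0.05 s, during which the arm holds its last target. There are 200 camera calls.

## Working session

There is one attempt and no reset: what is moved stays moved. The work goes in short steps, Python scripts to look and compute and a shell command to move; the robot and the scene stay as the last step left them, time stands still between calls to the robot, and variables do not carry over. Pictures are saved under pics/ and viewed, at most 10 in all, crops included, and the job is handed in when it is done.

```bash
mkdir -p pics; cat > h.py <<'E'
import numpy as np,cv2
from station import bot
def cam(n,save=None):
    c=bot.read_camera(n)
    if save: cv2.imwrite(f'pics/{save}.png',c['pixels'][:,:,::-1])
    return c
def pts(c):
    d=c['depth'];H,W=d.shape;f=H/2/np.tan(np.radians(c['fovy'])/2)
    u,v=np.meshgrid(np.arange(W),np.arange(H))
    P=np.stack([(u-c['cx'])/f*d,(v-c['cy'])/f*d,d],-1)
    T=np.array(c['pose']);return P@T[:3,:3].T+T[:3,3]
def st():
    o=bot.get_obs();print({k:np.round(o[k],4).tolist() for k in('t','q','eef_pos','tool_rot','contact_force','gripper_width','grasp_force')})
E
python3 - <<'E'
from h import *
st()
for n in('top','side'):
    c=cam(n,n+'0');print(n,c['fovy'],c['cx'],c['cy'],np.round(c['pose'],3).tolist())
    np.savez(n+'0.npz',p=pts(c),im=c['pixels'])
a=cv2.imread('pics/top0.png');b=cv2.imread('pics/side0.png')
E
```

```text
{'t': 0.0, 'q': [-1.3721, 0.4778, 0.0223, 1.5565, -0.0115, 1.1093, -0.0831], 'eef_pos': [0.2037, 0.6429, 0.2303], 'tool_rot': [-0.0001, 0.1528, 0.9883, -0.0009], 'contact_force': [-0.037, -0.1137, -0.0024], 'gripper_width': 1.001, 'grasp_force': 0.0}
top 50.59154486155698 266.07635609309904 192.28656662246607 [[-0.012, -0.997, 0.082, 0.417], [-1.0, 0.011, -0.006, 0.04], [0.005, -0.082, -0.997, 0.991], [0.0, 0.0, 0.0, 1.0]]
side 55.85744028262365 257.25920456220484 193.22616626515315 [[0.997, -0.02, 0.079, 0.417], [-0.081, -0.367, 0.927, -0.873], [0.011, -0.93, -0.367, 0.477], [0.0, 0.0, 0.0, 1.0]]
```

View pics/top0.png

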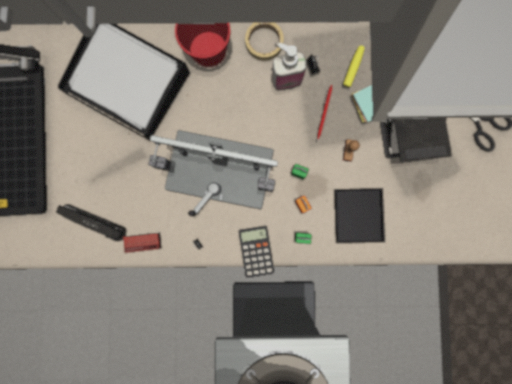

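View pics/side0.png

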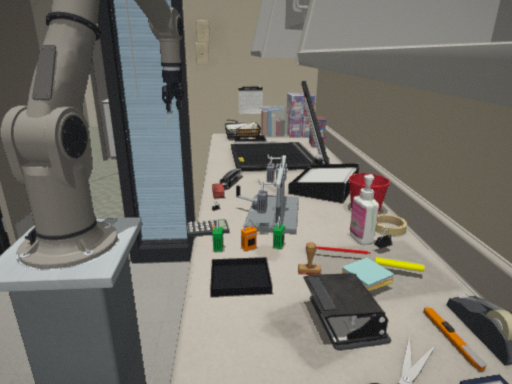

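The top view shows the balance centred near (220,170), its lever grip near (192,212), and cartridges at about (160,162) and (265,184). The tray is at (359,215), with the look-alikes beside it. Next I'll measure these.

```bash
python3 - <<'E'
from h import *
z=np.load('top0.npz');p=z['p'];im=z['im'].astype(int)
u,v=np.meshgrid(np.arange(512),np.arange(384))
roi=(u>145)&(u<285)&(v>125)&(v<222)
Z=p[...,2];print('table z',np.median(p[240:250,320:400,2]))
def rect(m,n):
    q=p[m][:,:2].astype(np.float32);r=cv2.minAreaRect(q*1000);print(n,m.sum(),r,'z',np.median(p[m][:,2]));return r
m=roi&(Z>.012)&(Z<.028)
m=cv2.morphologyEx(m.astype(np.uint8),cv2.MORPH_OPEN,np.ones((3,3)))>0
rect(m,'base')
m=(u>325)&(u<392)&(v>180)&(v<250)&(im.sum(-1)<150)
m=cv2.morphologyEx(m.astype(np.uint8),cv2.MORPH_OPEN,np.ones((5,5)))>0
rect(m,'tray');rect(m&(Z>.015),'trayrim')
m=roi&(Z>.135)&(Z<.2);rect(m,'beam')
for a,b in((145,172),(255,280)):
    m=(u>a)&(u<b)&(v>150)&(v<200)&(Z>.08)&(Z<.135);rect(m,'cart')
    print(np.round(np.sort(p[m][:,2])[::15],3))
m=roi&(u<206)&(v>190)&(Z>.06)&(Z<.095);rect(m,'grip')
m=roi&(v>182)&(u<225)&(u>204)&(Z>.04);rect(m,'shaft?')
big=cv2.resize(z['im'][120:225,140:285,::-1],None,fx=5.5,fy=5.5,interpolation=2)
cv2.imwrite('pics/topcrop.png',big)
s=np.load('side0.npz')['im'][145:240,210:310,::-1]
cv2.imwrite('pics/sidecrop.png',cv2.resize(s,None,fx=6,fy=6,interpolation=2))
E
```

```text
table z 0.0009571543024088358
base 4744 ((555.1517944335938, 146.3203125), (239.62660217285156, 150.54244995117188), 77.85102844238281) z 0.020665337654202198
tray 0 ((0.0, 0.0), (0.0, 0.0), 0.0) z nan
trayrim 0 ((0.0, 0.0), (0.0, 0.0), 0.0) z nan
beam 1132 ((556.998046875, 145.9857635498047), (268.74407958984375, 72.58850860595703), 78.0243148803711) z 0.15568081511680043
cart 218 ((557.7681274414062, 267.79718017578125), (36.33457565307617, 24.616058349609375), 79.67621612548828) z 0.12401218164511207
[0.08  0.09  0.098 0.105 0.114 0.12  0.123 0.124 0.124 0.125 0.125 0.126
 0.126 0.127 0.128]
cart 171 ((523.357177734375, 35.17149353027344), (61.406036376953125, 37.83338165283203), 4.37701940536499) z 0.12179612831719766
[0.082 0.101 0.119 0.121 0.121 0.122 0.122 0.122 0.123 0.123 0.124 0.125]
grip 39 ((447.6634216308594, 203.34385681152344), (12.611401557922363, 12.942000389099121), 38.167694091796875) z 0.07797757156816276
shaft? 142 ((469.4187927246094, 102.37214660644531), (153.89175415039062, 50.853050231933594), 68.35746002197266) z 0.05056809713120436
  return _methods._mean(a, axis=axis, dtype=dtype,
  ret = ret.dtype.type(ret / rcount)
```

View pics/topcrop.png

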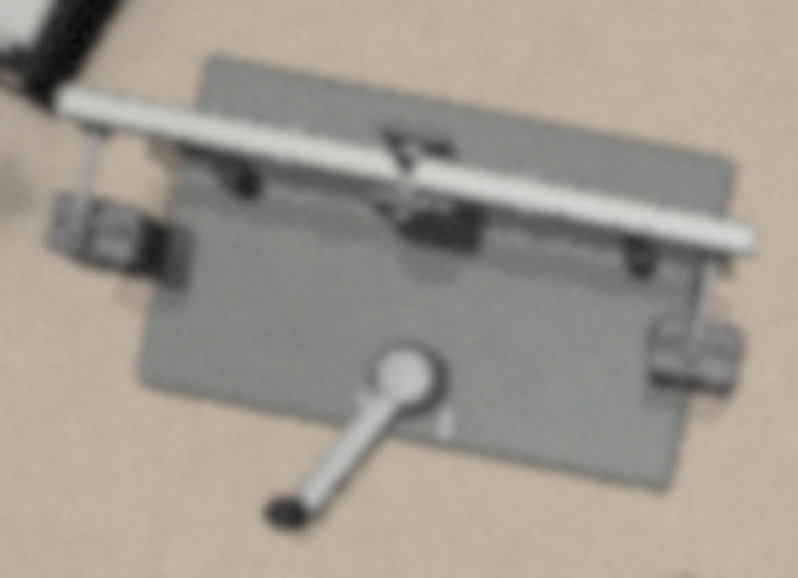

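View pics/sidecrop.png

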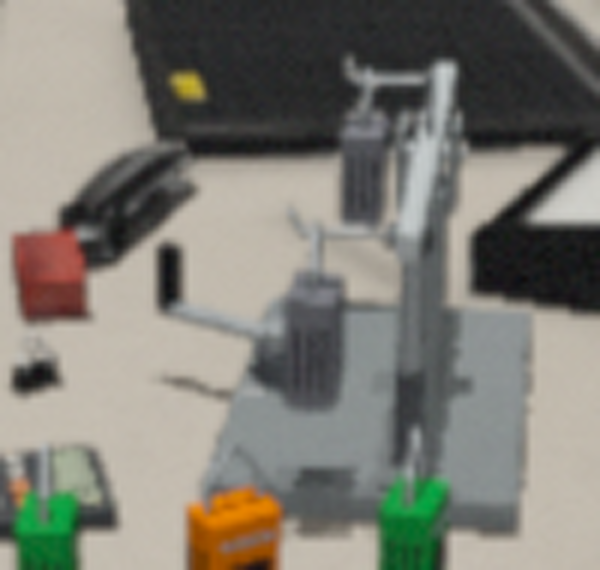

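The balance is at (0.555, 0.146) with a yaw of about -12.1°, and the lever is at about 0.29 rad. Next I'll find the tray and work out the approach.

```bash
cat >> h.py <<'E'
YAW=np.radians(-12.1);C=np.array([.5552,.1463])
def b2w(x,y): c,s=np.cos(YAW),np.sin(YAW); return C+[c*x-s*y,s*x+c*y]
def grip(a): return b2w(-.05-.075*np.cos(a-.75),-.075*np.sin(a-.75))
def tang(a): # unit world direction of growing angle
    b=np.array([np.sin(a-.75),-np.cos(a-.75)]);c,s=np.cos(YAW),np.sin(YAW);return np.array([c*b[0]-s*b[1],s*b[0]+c*b[1]])
def lev(): # lever angle from tcp when gripped
    o=bot.get_obs();d=np.array(o['eef_pos'][:2])-b2w(-.05,0);r=np.hypot(*d)
    a=.75+np.arctan2(-d[1],-d[0])-YAW
    print('angle',round(a,3),'r',round(r,4),'Ft',round(float(np.dot(o['contact_force'][:2],tang(a))),2),'z',round(o['eef_pos'][2],4));return a
def R():
    from scipy.spatial.transform import Rotation as Ro
    return Ro.from_quat(np.roll(bot.get_obs()['tool_rot'],-1)).as_matrix()
def row(xyz,ydir=None): # world target, tool-y heading (rad)
    M=R();d=M.T@(np.array(xyz)-bot.get_obs()['eef_pos']);s=0
    if ydir is not None:
        h=np.arctan2(M[1,1],M[0,1]);s=-((ydir-h+np.pi/2)%np.pi-np.pi/2)
    return np.round([*d*100,s],3).tolist()
E
python3 - <<'E'
from h import *
z=np.load('top0.npz');p=z['p'];im=z['im'].astype(int)
m=(im.sum(-1)<240);m[:, :325]=0;m[:,393:]=0;m[:180]=0;m[250:]=0
m=cv2.morphologyEx(m.astype(np.uint8),cv2.MORPH_OPEN,np.ones((5,5)))>0
print(m.sum(),im[215,359],p[215,359],p[240:246,350,2])
q=p[m];q=q[(q[:,2]>-.02)&(q[:,2]<.05)];print('tray',cv2.minAreaRect((q[:,:2]*1000).astype(np.float32)))
print(grip(.29),'ydir',np.arctan2(*(-tang(.29))[::-1]))
y=np.arctan2(*(-tang(.29))[::-1])
print('above',row([*grip(.29),.15],y))
for n,s in(('L',1),('R',-1)):print(n,b2w(.02-.042,s*.12))
E
```

```text
2497 [57 56 55] [ 0.44054693 -0.19104061  0.00427153] [ 0.00445587  0.00663587  0.02057011  0.00292889  0.00145971 -0.00345051]
tray ((440.0731506347656, -188.62469482421875), (124.56269073486328, 113.62386322021484), 0.04738922417163849)
[0.44757944 0.2034245 ] ydir 0.8996114873035828
above [-36.52, -34.526, 8.103, 0.364]
L [0.558843  0.2682456]
R [0.50853454 0.03357762]
```

```bash
python3 -m jog '[[-36.5,-34.5,8.1,0.364],[-36.5,-34.5,8.1,0.364],[-36.5,-34.5,8.1,0.364],[-36.5,-34.5,8.1,0.364],[-36.5,-34.5,8.1,0.364],[-36.5,-34.5,8.1,0.364],[-36.5,-34.5,8.1,0.364],[-36.5,-34.5,8.1,0.364],[-36.5,-34.5,8.1,0.364],[-36.5,-34.5,8.1,0.364],[-36.5,-34.5,8.1,0.364],[-36.5,-34.5,8.1,0.364],[-36.5,-34.5,8.1,0.364],[-36.5,-34.5,8.1,0.364],[-36.5,-34.5,8.1,0.364],[-36.5,-34.5,8.1,0.364],[-36.5,-34.5,8.1,0.364]]' 0.2 20
python3 -c "
from h import *
print(row([*grip(.29),.052],np.arctan2(*(-tang(.29))[::-1])))"
```

```text
t: 1.52
eef_pos: [0.4469, 0.2062, 0.1504]
tool_rot: [-0.0, 0.328, 0.945, 0.0]
contact_force: [-0.2, 0.4, 0.4]
gripper_width: 0.403
grasp_force: 0.0
[-0.227, -0.177, 9.836, 0.003]
```

```bash
python3 -m jog '[[-0.2,-0.2,4,0],[-0.2,-0.2,7,0],[-0.2,-0.2,9.8,0],[-0.2,-0.2,9.8,0],[-0.2,-0.2,9.8,0]]'
python3 -m jog '[[0,0,0,0],[0,0,0,0],[0,0,0,0],[0,0,0,0],[0,0,0,0],[0,0,0,0]]' 1 20
python3 - <<'E'
from h import *
a=lev();M=R()
print(bot.get_obs()['contact_force'],bot.get_obs()['gripper_width'])
E
```

```text
t: 1.93
eef_pos: [0.4467, 0.2022, 0.0517]
tool_rot: [-0.001, 0.328, 0.945, -0.001]
contact_force: [0.2, 0.3, -0.4]
gripper_width: 0.402
grasp_force: 0.0
t: 2.43
eef_pos: [0.449, 0.2028, 0.0539]
tool_rot: [0.001, 0.329, 0.944, 0.002]
contact_force: [-1.9, 2.2, 7.7]
gripper_width: 0.156
grasp_force: 21.6
angle 0.285 r 0.0735 Ft -0.5 z 0.0539
[-1.89812919  2.16068406  7.66559858] 0.15556856135456984
```

```bash
cat >> h.py <<'E'
def arc(a0,a1,n,dz=0):
    M=R();out=[]
    for a in np.linspace(a0,a1,n+1)[1:]:
        d=M.T@np.array([*(grip(a)-grip(a0)),0]);out.append([round(d[0]*100,2),round(d[1]*100,2),dz,round(-(a-a0),3)])
    print(out)
E
python3 -c "
from h import *
arc(.285,1.445,13,-.2)"
```

```text
[[np.float64(-0.03), np.float64(-0.67), -0.2, np.float64(-0.089)], [np.float64(-0.11), np.float64(-1.33), -0.2, np.float64(-0.178)], [np.float64(-0.26), np.float64(-1.99), -0.2, np.float64(-0.268)], [np.float64(-0.46), np.float64(-2.62), -0.2, np.float64(-0.357)], [np.float64(-0.72), np.float64(-3.24), -0.2, np.float64(-0.446)], [np.float64(-1.03), np.float64(-3.83), -0.2, np.float64(-0.535)], [np.float64(-1.39), np.float64(-4.39), -0.2, np.float64(-0.625)], [np.float64(-1.8), np.float64(-4.92), -0.2, np.float64(-0.714)], [np.float64(-2.26), np.float64(-5.41), -0.2, np.float64(-0.803)], [np.float64(-2.76), np.float64(-5.86), -0.2, np.float64(-0.892)], [np.float64(-3.3), np.float64(-6.25), -0.2, np.float64(-0.982)], [np.float64(-3.87), np.float64(-6.6), -0.2, np.float64(-1.071)], [np.float64(-4.46), np.float64(-6.9), -0.2, np.float64(-1.16)]]
```

```bash
python3 -m jog '[[-0.03,-0.67,-0.2,-0.09],[-0.11,-1.33,-0.2,-0.18],[-0.26,-2,-0.2,-0.27],[-0.46,-2.62,-0.2,-0.36]]'
python3 -c "
from h import *
a=lev();print(bot.get_obs()['contact_force'])"
```

```text
t: 2.77
eef_pos: [0.4362, 0.1787, 0.0545]
tool_rot: [0.001, 0.152, 0.988, 0.001]
contact_force: [4.6, 3.3, -12.4]
gripper_width: 0.153
grasp_force: 20.9
angle 0.658 r 0.0735 Ft -4.53 z 0.0545
[  4.56117595   3.32037587 -12.40100089]
```

```bash
python3 -c "
from h import *
arc(.644,1.445,9,.12)"|sed 's/np.float64//g'
```

```text
[[(-0.02), (-0.67), 0.12, (-0.089)], [(-0.1), (-1.33), 0.12, (-0.178)], [(-0.24), (-1.98), 0.12, (-0.267)], [(-0.44), (-2.62), 0.12, (-0.356)], [(-0.69), (-3.24), 0.12, (-0.445)], [(-1.0), (-3.83), 0.12, (-0.534)], [(-1.36), (-4.39), 0.12, (-0.623)], [(-1.77), (-4.92), 0.12, (-0.712)], [(-2.22), (-5.41), 0.12, (-0.801)]]
```

```bash
python3 -m jog '[[-0.02,-0.67,0.12,-0.09],[-0.1,-1.33,0.12,-0.18],[-0.24,-1.98,0.12,-0.27],[-0.44,-2.62,0.12,-0.36],[-0.69,-3.24,0.12,-0.45],[-1,-3.83,0.12,-0.53],[-1.36,-4.39,0.12,-0.62],[-1.77,-4.92,0.12,-0.71],[-2.22,-5.41,0.12,-0.8],[-2.22,-5.41,0.12,-0.8],[-2.22,-5.41,0.12,-0.8]]'
python3 -c "
from h import *
a=lev();print(bot.get_obs()['contact_force'])"
```

```text
t: 3.68
eef_pos: [0.4427, 0.1206, 0.0543]
tool_rot: [0.003, -0.242, 0.97, 0.0]
contact_force: [5.0, 0.6, -1.6]
gripper_width: 0.156
grasp_force: 21.7
angle 1.478 r 0.0732 Ft 1.99 z 0.0543
[ 5.04722497  0.58005804 -1.60897376]
```

```bash
cat > beam.py <<'E'
from h import *
import sys
c=cam('top',sys.argv[1] if len(sys.argv)>1 else None);p=pts(c);q=p[120:225,140:285].reshape(-1,3)
d=q[:,:2]-C;cc,s=np.cos(YAW),np.sin(YAW);bx=cc*d[:,0]+s*d[:,1];by=-s*d[:,0]+cc*d[:,1]
m=(abs(bx-.02)<.006)&(abs(by)<.13)&(abs(by)>.02)&(q[:,2]>.125)&(q[:,2]<.19)
f=np.polyfit(by[m],q[m,2],1);print('n',m.sum(),'slope dz/dy',f[0],'mid',f[1])
for n,sg in(('L',1),('R',-1)):
    k=(abs(by-sg*.12)<.024)&(abs(bx+.022)<.02)&(q[:,2]>.07)&(q[:,2]<.14)
    if k.sum(): print(n,k.sum(),'box top z',np.percentile(q[k,2],[25,50,75]).round(4),'xy',np.median(q[k,:2],0).round(4))
E
Z='[0,0,0,0],[0,0,0,0],[0,0,0,0],[0,0,0,0],[0,0,0,0],[0,0,0,0],[0,0,0,0],[0,0,0,0],[0,0,0,0],[0,0,0,0]'
python3 -m jog '[[0,0,0,0],[0,0,0,0],[0,0,0,0],[0,0,0,0],[0,0,0,0],[0,0,0,0],[0,0,0,0],[0,0,0,0],[0,0,0,0],[0,0,0,0],[0,0,0,0],[0,0,0,0],[0,0,0,0],[0,0,0,0],[0,0,0,0],[0,0,0,0],[0,0,0,0],[0,0,0,0],[0,0,0,0],[0,0,0,0]]' | head -1; python3 beam.py
python3 -m jog '[[0,0,0,0],[0,0,0,0],[0,0,0,0],[0,0,0,0],[0,0,0,0],[0,0,0,0],[0,0,0,0],[0,0,0,0],[0,0,0,0],[0,0,0,0],[0,0,0,0],[0,0,0,0]]'|head -1;  python3 beam.py top1
```

```text
t: 5.35
n 629 slope dz/dy 0.11493864139224923 mid 0.15560679996748647
L 208 box top z [0.1168 0.136  0.1381] xy [0.5529 0.2594]
R 204 box top z [0.1076 0.1092 0.111 ] xy [0.5072 0.0348]
t: 6.4
n 629 slope dz/dy 0.11403958520245146 mid 0.15545051019891362
L 214 box top z [0.117  0.1359 0.138 ] xy [0.5542 0.2605]
R 204 box top z [0.1075 0.109  0.1119] xy [0.5067 0.0348]
```

View pics/top1.png

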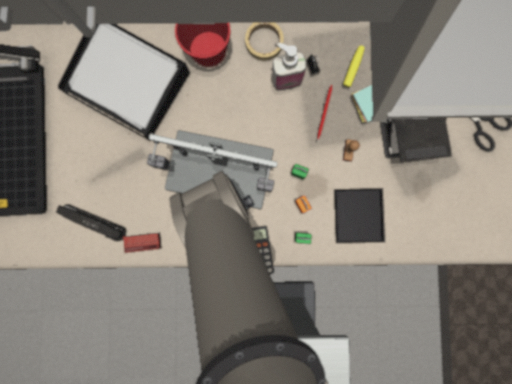

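The picture and depth show the beam tipped 0.115 rad and at rest, with the right end down (cartridge at (265,184)), so the right one is heavier. Now I'll turn the lever back.

```bash
python3 -c "
from h import *
arc(1.478,.30,13,0)"|sed 's/np.float64//g'
```

```text
[[(-0.01), (0.68), 0, (0.091)], [(-0.09), (1.35), 0, (0.181)], [(-0.22), (2.02), 0, (0.272)], [(-0.41), (2.67), 0, (0.362)], [(-0.67), (3.3), 0, (0.453)], [(-0.97), (3.91), 0, (0.544)], [(-1.34), (4.48), 0, (0.634)], [(-1.75), (5.02), 0, (0.725)], [(-2.21), (5.52), 0, (0.816)], [(-2.71), (5.98), 0, (0.906)], [(-3.25), (6.39), 0, (0.997)], [(-3.83), (6.75), 0, (1.087)], [(-4.44), (7.05), 0, (1.178)]]
```

```bash
python3 -m jog '[[-0.01,0.68,0,0.09],[-0.09,1.35,0,0.18],[-0.22,2.02,0,0.27],[-0.41,2.67,0,0.36],[-0.67,3.3,0,0.45],[-0.97,3.91,0,0.54],[-1.34,4.48,0,0.63],[-1.75,5.02,0,0.725],[-2.21,5.52,0,0.815],[-2.71,5.98,0,0.905],[-3.25,6.39,0,1],[-3.83,6.75,0,1.09],[-4.44,7.05,0,1.18],[-4.44,7.05,0,1.18],[-4.44,7.05,0,1.18]]'
python3 - <<'E'
from h import *
a=lev();print(bot.get_obs()['contact_force']);M=R();print('tang(tool)',M.T@[*-tang(a),0])
arc(a,a-.1,2)
E
python3 beam.py
```

```text
t: 7.7
eef_pos: [0.4483, 0.2027, 0.0542]
tool_rot: [0.002, 0.339, 0.941, 0.001]
contact_force: [4.8, -3.4, 1.9]
gripper_width: 0.151
grasp_force: 22.2
angle 0.292 r 0.074 Ft -0.31 z 0.0542
[ 4.84919511 -3.43548864  1.88351028]
tang(tool) [0.02314714 0.9997272  0.00311932]
[[np.float64(-0.0), np.float64(0.37), 0, np.float64(0.05)], [np.float64(-0.02), np.float64(0.75), 0, np.float64(0.1)]]
n 604 slope dz/dy 0.012923914359060252 mid 0.15617928153369431
L 219 box top z [0.1135 0.1242 0.126 ] xy [0.5544 0.2597]
R 181 box top z [0.1193 0.1216 0.123 ] xy [0.5046 0.0327]
```

```bash
L='from h import *;a=lev()'
python3 -m jog '[[-0.1,0.1,0,0.01],[-0.1,0.1,0,0.01]]' |grep cont; python3 -c "$L"
python3 -m jog '[[0,0.1,0,0.013],[0,0.1,0,0.013]]' |grep cont; python3 -c "$L"
python3 -m jog '[[0,0.1,0,0.013],[0,0.1,0,0.013]]' |grep cont; python3 -c "$L"
```

```text
contact_force: [1.4, -2.4, 7.9]
angle 0.293 r 0.074 Ft 1.05 z 0.0541
contact_force: [0.1, -3.8, 7.3]
angle 0.284 r 0.074 Ft 2.87 z 0.0541
contact_force: [0.6, -3.6, 8.2]
angle 0.271 r 0.074 Ft 2.35 z 0.0541
```

```bash
L='from h import *;a=lev()'
python3 -m jog '[[0,0.1,0,0.013],[0,0.1,0,0.013]]' |grep cont; python3 -c "$L"
python3 -m jog '[[0,0.1,0,0.013],[0,0.1,0,0.013]]' |grep cont; python3 -c "$L"
python3 -m jog '[[0,0.1,0,0.013],[0,0.1,0,0.013]]' |grep cont; python3 -c "$L"
```

```text
contact_force: [-0.7, -4.1, 7.6]
angle 0.258 r 0.074 Ft 3.6 z 0.054
contact_force: [-0.5, -3.9, 8.1]
angle 0.245 r 0.074 Ft 3.28 z 0.0541
contact_force: [0.0, -2.8, 9.8]
angle 0.232 r 0.074 Ft 2.05 z 0.054
```

```bash
L='from h import *;a=lev()'
python3 -m jog '[[0,0.1,0,0.013],[0,0.1,0,0.013]]' |grep cont; python3 -c "$L"
```

```text
contact_force: [0.4, -2.9, 9.3]
angle 0.219 r 0.074 Ft 1.86 z 0.0541
```

```bash
L='from h import *;a=lev()'
python3 -m jog '[[0,0.1,0,0.013],[0,0.1,0,0.013]]' |grep cont; python3 -c "$L"
python3 -m jog '[[0,0.1,0,0.013],[0,0.1,0,0.013]]' |grep cont; python3 -c "$L"
```

```text
contact_force: [-0.5, -4.1, 9.3]
angle 0.205 r 0.074 Ft 3.35 z 0.0541
contact_force: [0.0, -2.8, 8.8]
angle 0.192 r 0.074 Ft 1.99 z 0.0541
```

```bash
L='from h import *;a=lev()'
python3 -m jog '[[0,0.1,0,0.013],[0,0.1,0,0.013]]' |grep cont; python3 -c "$L"
python3 beam.py
```

```text
contact_force: [0.0, -4.6, 9.6]
angle 0.179 r 0.074 Ft 3.24 z 0.0541
n 599 slope dz/dy -0.0019206957825319729 mid 0.15620083966757148
L 164 box top z [0.1211 0.1233 0.125 ] xy [0.5582 0.2626]
R 179 box top z [0.1208 0.1229 0.1246] xy [0.5043 0.0327]
```

Level now; contact is close, so I'll advance in smaller steps.

```bash
L='from h import *;a=lev()'
python3 -m jog '[[0,0.06,0,0.008],[0,0.06,0,0.008]]' |grep cont; python3 -c "$L"
python3 -m jog '[[0,0.06,0,0.008],[0,0.06,0,0.008]]' |grep cont; python3 -c "$L"
```

```text
contact_force: [-0.7, -4.2, 9.1]
angle 0.174 r 0.074 Ft 3.45 z 0.054
contact_force: [-0.9, -3.7, 10.6]
angle 0.168 r 0.074 Ft 3.24 z 0.054
```

```bash
L='from h import *;a=lev()'
python3 -m jog '[[0,0.06,0,0.008],[0,0.06,0,0.008]]' |grep cont; python3 -c "$L"
python3 -m jog '[[0,0.06,0,0.008],[0,0.06,0,0.008]]' |grep cont; python3 -c "$L"
```

```text
contact_force: [-2.3, -4.0, 10.9]
angle 0.162 r 0.074 Ft 4.41 z 0.054
contact_force: [-2.4, -3.9, 10.5]
angle 0.156 r 0.074 Ft 4.45 z 0.054
```

```bash
L='from h import *;a=lev()'
python3 -m jog '[[0,0.06,0,0.008],[0,0.06,0,0.008]]' |grep cont; python3 -c "$L"
```

```text
contact_force: [-3.2, -4.5, 12.0]
angle 0.15 r 0.074 Ft 5.42 z 0.054
```

```bash
L='from h import *;a=lev()'
python3 -m jog '[[0,0.08,0,0.01],[0,0.08,0,0.01]]' |grep cont; python3 -c "$L"
python3 -m jog '[[0,0.06,0,0.01],[0,0.06,0,0.01]]' |grep cont; python3 -c "$L"
```

```text
contact_force: [-3.9, -5.1, 12.9]
angle 0.142 r 0.074 Ft 6.32 z 0.054
contact_force: [-3.4, -5.8, 12.9]
angle 0.136 r 0.074 Ft 6.37 z 0.054
```

```bash
L='from h import *;a=lev()'
python3 -m jog '[[0,0.06,0,0.008],[0,0.06,0,0.008]]' |grep cont; python3 -c "$L"
```

```text
contact_force: [-3.5, -5.5, 13.6]
angle 0.13 r 0.074 Ft 6.29 z 0.054
```

```bash
L='from h import *;a=lev()'
python3 -m jog '[[0,0.08,0,0.01],[0,0.08,0,0.01]]' |grep cont; python3 -c "$L"
python3 -m jog '[[0,0.08,0,0.01],[0,0.08,0,0.01]]' |grep cont; python3 -c "$L"
```

```text
contact_force: [-3.5, -6.3, 14.3]
angle 0.121 r 0.074 Ft 6.76 z 0.0539
contact_force: [-4.7, -5.8, 14.5]
angle 0.114 r 0.074 Ft 7.36 z 0.0539
```

```bash
L='from h import *;a=lev()'
python3 -m jog '[[0,0.08,0,0.01],[0,0.08,0,0.01]]' |grep cont; python3 -c "$L"
```

```text
contact_force: [-5.3, -7.1, 15.5]
angle 0.106 r 0.074 Ft 8.66 z 0.0539
```

```bash
L='from h import *;a=lev()'
python3 -m jog '[[0,0.08,0,0.01],[0,0.08,0,0.01]]' |grep cont; python3 -c "$L"
```

```text
contact_force: [-6.4, -6.6, 15.7]
angle 0.098 r 0.074 Ft 9.19 z 0.0539
```

```bash
python3 -m jog '[[0,0,0,0],[0,0,0,0]]'|grep cont;python3 -c "from h import *;a=lev()"; python3 beam.py
```

```text
contact_force: [-6.0, -6.7, 15.9]
angle 0.098 r 0.074 Ft 8.89 z 0.0539
n 605 slope dz/dy 0.0007540014344418498 mid 0.15606742987053043
L 109 box top z [0.1169 0.1231 0.125 ] xy [0.5615 0.2625]
R 178 box top z [0.1215 0.1233 0.1247] xy [0.5043 0.0326]
```

```bash
python3 -m jog '[[0,0,0,0],[0,0,0,0],[0,0,0,0],[0,0,0,0],[0,0,-3,0],[0,0,-7,0],[0,0,-11,0],[0,0,-15,0],[0,0,-15,0]]' 0.2
python3 beam.py
python3 - <<'E'
from h import *
c=cam('top');p=pts(c);q=p[185:222,170:206].reshape(-1,3);m=(q[:,2]>.07)&(q[:,2]<.09);g=q[m].mean(0);print(m.sum(),g,'lever',[(round(a,2)) for a in np.arange(0,.4,.01) if np.hypot(*(grip(a)-g[:2]))<.003])
E
```

```text
t: 12.43
eef_pos: [0.4638, 0.2171, 0.2104]
tool_rot: [0.003, 0.447, 0.895, 0.006]
contact_force: [1.0, -0.4, -0.0]
gripper_width: 0.397
grasp_force: 0.0
n 607 slope dz/dy -0.0022327593448684727 mid 0.15610200362383503
L 239 box top z [0.1057 0.1226 0.1248] xy [0.5543 0.2584]
R 179 box top z [0.1212 0.1232 0.1241] xy [0.5043 0.0327]
34 [0.45357747 0.20988563 0.07836639] lever [np.float64(0.14), np.float64(0.15), np.float64(0.16), np.float64(0.17), np.float64(0.18), np.float64(0.19), np.float64(0.2), np.float64(0.21)]
```

```bash
python3 - <<'E'
from h import *
def g(p):
    q=p[185:222,170:206].reshape(-1,3);m=(q[:,2]>.07)&(q[:,2]<.09);g=q[m].mean(0)
    d=g[:2]-b2w(-.05,0);print('lever',m.sum(),.75+np.arctan2(-d[1],-d[0])-YAW)
g(np.load('top0.npz')['p']);c=cam('top');p=pts(c);g(p)
q=p[150:215,240:285].reshape(-1,3);m=(q[:,2]>.117)&(q[:,2]<.128);q=q[m]
d=q[:,:2]-C;cc,s=np.cos(YAW),np.sin(YAW);b=np.c_[cc*d[:,0]+s*d[:,1],-s*d[:,0]+cc*d[:,1]];k=(abs(b[:,0]+.022)<.03)&(abs(b[:,1]+.12)<.03)
print('box R',k.sum(),cv2.minAreaRect((b[k]*1000).astype(np.float32)),np.percentile(b[k],[2,50,98],axis=0))
print(row([*b2w(-.024,-.12),.21],np.pi/2+YAW))
for n,(u0,u1,v0,v1) in dict(g1=(290,312,228,248),o=(292,316,194,214),g2=(288,312,162,182)).items():print(n,np.percentile(p[v0:v1,u0:u1,2],99))
E
```

```text
lever 34 0.2914430159212136
lever 33 0.17169662139463396
box R 144 ((-22.196792602539062, -120.4662857055664), (24.16937828063965, 35.48040771484375), 0.18190760910511017) [[-0.03423803 -0.13778606]
 [-0.02484345 -0.12287739]
 [-0.01094734 -0.10324966]]
[-17.316, -7.149, -0.695, -0.714]
g1 0.08348270899149123
o 0.08548554274807726
g2 0.0842243584872025
```

```bash
python3 -m jog '[[-17.3,-7.15,-0.7,-0.714],[-17.3,-7.15,-0.7,-0.714],[-17.3,-7.15,-0.7,-0.714],[-17.3,-7.15,-0.7,-0.714],[-17.3,-7.15,-0.7,-0.714],[-17.3,-7.15,-0.7,-0.714],[-17.3,-7.15,-0.7,-0.714],[-17.3,-7.15,-0.7,-0.714],[-17.3,-7.15,-0.7,-0.714]]' -0.3 35
python3 -c "
from h import *
print(row([*b2w(-.024,-.1205),.094],np.pi/2+YAW))"
```

```text
t: 13.33
eef_pos: [0.5056, 0.0338, 0.2085]
tool_rot: [-0.001, 0.106, 0.994, -0.0]
contact_force: [-0.2, -0.2, -0.2]
gripper_width: 0.648
grasp_force: 0.0
[-0.126, 0.005, 11.454, -0.002]
```

```bash
python3 -m jog '[[-0.1,0,3,0],[-0.1,0,5,0],[-0.1,0,7,0],[-0.1,0,9,0],[-0.1,0,10.5,0],[-0.1,0,11.4,0],[-0.1,0,11.4,0],[-0.1,0,11.4,0]]'
python3 beam.py; python3 -c "
from h import *
c=cam('side');cv2.imwrite('pics/s2.png',cv2.resize(c['pixels'][120:240,190:320,::-1],None,fx=5,fy=5,interpolation=2))"
```

```text
t: 14.0
eef_pos: [0.5072, 0.0339, 0.0958]
tool_rot: [-0.001, 0.106, 0.994, -0.0]
contact_force: [0.1, 0.2, 1.0]
gripper_width: 0.651
grasp_force: 0.0
n 350 slope dz/dy -0.0009559201129786535 mid 0.15612025305630098
L 239 box top z [0.1051 0.1226 0.1245] xy [0.5542 0.2582]
```

View pics/s2.png

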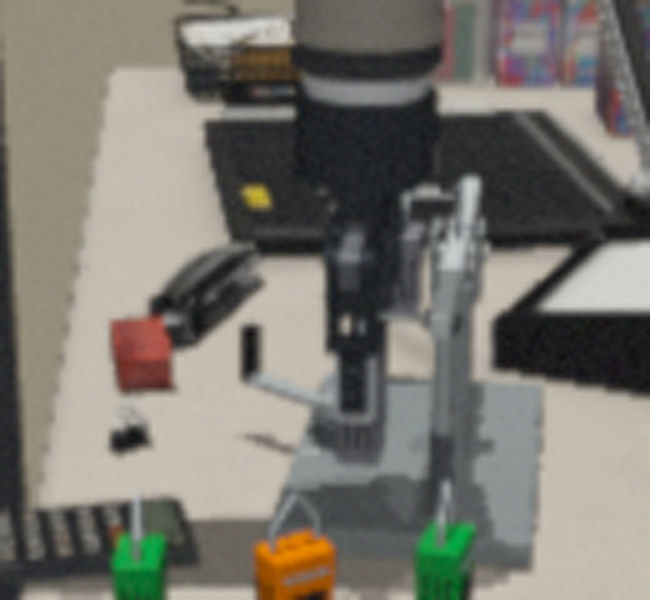

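The crop shows the finger at about (355,380) centred across the box, and the gripper's body clear of the beam. Closing the gripper.

```bash
python3 -m jog '[[0,0,0,0],[0,0,0,0],[0,0,0,0],[0,0,0,0],[0,0,0,0],[0,0,0,0]]' 1 35
python3 beam.py
```

```text
t: 14.6
eef_pos: [0.5082, 0.0337, 0.0967]
tool_rot: [0.001, 0.106, 0.994, 0.0]
contact_force: [-0.3, 0.4, 6.4]
gripper_width: 0.41
grasp_force: 39.9
n 352 slope dz/dy 0.002659204847631309 mid 0.15583875656575097
L 239 box top z [0.1054 0.1226 0.1249] xy [0.5543 0.2599]
```

```bash
python3 -m jog '[[0,0,-0.4,0],[0,0,-0.8,0],[0,0,-1.2,0],[0,0,-1.7,0],[0,0,-1.7,0],[0,0,-1.7,0]]'
python3 beam.py
```

```text
t: 15.15
eef_pos: [0.5077, 0.0336, 0.1134]
tool_rot: [0.0, 0.106, 0.994, 0.0]
contact_force: [0.0, -1.0, -1.5]
gripper_width: 0.412
grasp_force: 39.1
n 345 slope dz/dy 0.0006592583176458179 mid 0.15611319422829223
L 240 box top z [0.1062 0.1227 0.1246] xy [0.5544 0.2595]
```

```bash
python3 -m jog '[[0.7,0,0,0],[1.5,0,0,0],[2.5,0,0,0],[3.5,0,0,0],[4.5,0,0,0],[5.5,0,0,0],[5.5,0,0,0]]'
python3 beam.py;python3 - <<'E'
from h import *
print(row([.44,-.189,.2],np.pi/2))
E
```

```text
t: 15.78
eef_pos: [0.4509, 0.0455, 0.1128]
tool_rot: [-0.001, 0.105, 0.994, 0.0]
contact_force: [-0.9, -0.2, -2.5]
gripper_width: 0.417
grasp_force: 39.1
n 596 slope dz/dy 0.0011626629771227623 mid 0.15627909204064075
L 241 box top z [0.1052 0.1222 0.1244] xy [0.5543 0.2598]
[-3.681, -23.183, -8.698, -0.211]
```

```bash
python3 -m jog '[[0,0,-3,0],[0,0,-6,0],[0,0,-8.7,0],[-0.5,-3,-8.7,-0.05],[-1,-6,-8.7,-0.1],[-1.5,-9,-8.7,-0.15],[-2,-12,-8.7,-0.21],[-2.6,-15,-8.7,-0.21],[-3.2,-18,-8.7,-0.21],[-3.5,-20,-8.7,-0.21],[-3.6,-22,-8.7,-0.21],[-3.7,-23.2,-8.7,-0.21],[-3.7,-23.2,-8.7,-0.21],[-3.7,-23.2,-8.7,-0.21]]'
python3 -c "
from h import *
print(row([.44,-.189,.038],np.pi/2))
c=cam('side');cv2.imwrite('pics/s3.png',cv2.resize(c['pixels'][100:320,150:340,::-1],None,fx=2.7,fy=2.7,interpolation=2))"
```

```text
t: 17.0
eef_pos: [0.4413, -0.19, 0.2002]
tool_rot: [0.0, 0.002, 1.0, -0.0]
contact_force: [0.0, 0.9, -2.3]
gripper_width: 0.415
grasp_force: 39.0
[0.137, 0.097, 16.216, -0.004]
```

View pics/s3.png

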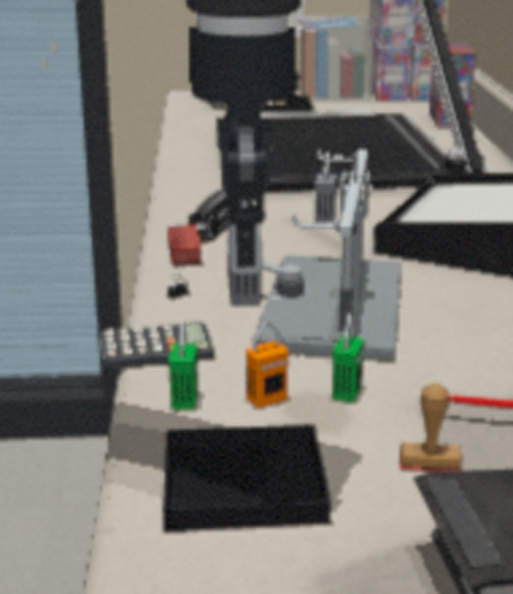

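The cartridge hangs upright in the gripper at about (245,270), held above the tray. The left cartridge is still on its hook at about (325,200). Lowering.

```bash
python3 -m jog '[[0.1,0.1,4,0],[0.1,0.1,8,0],[0.1,0.1,11,0],[0.1,0.1,13,0],[0.1,0.1,14.5,0],[0.1,0.1,15.5,0],[0.1,0.1,16.2,0],[0.1,0.1,16.2,0],[0.1,0.1,16.2,0]]'
python3 -m jog '[[0,0,0.1,0],[0,0,0.2,0],[0,0,0.2,0]]'
```

```text
t: 17.8
eef_pos: [0.4407, -0.1882, 0.0385]
tool_rot: [0.0, 0.001, 1.0, 0.0]
contact_force: [-0.4, 0.1, -2.6]
gripper_width: 0.418
grasp_force: 38.9
t: 18.05
eef_pos: [0.4407, -0.1886, 0.0367]
tool_rot: [0.001, 0.001, 1.0, -0.0]
contact_force: [0.7, 0.2, -2.8]
gripper_width: 0.412
grasp_force: 39.0
```

```bash
python3 -m jog '[[0,0,0.1,0],[0,0,0.2,0],[0,0,0.2,0]]'|grep -E "eef|cont"
python3 -m jog '[[0,0,0.05,0],[0,0,0.1,0],[0,0,0.1,0]]'|grep -E "eef|cont"
```

```text
eef_pos: [0.4404, -0.1885, 0.0342]
contact_force: [-1.4, 0.5, -1.4]
eef_pos: [0.4405, -0.1886, 0.034]
contact_force: [-3.2, 1.7, 11.9]
```

```bash
python3 -m jog '[[0,0,0,0],[0,0,0,0],[0,0,0,0],[0,0,0,0],[0,0,0,0]]' -0.3|grep -E "eef|cont|width"
python3 -m jog '[[0,0,-1,0],[0,0,-3,0],[0,0,-6,0],[0,0,-10,0],[0,0,-14,0],[0,0,-18,0],[0,0,-22,0],[5,0,-22,0],[5,-6,-22,0],[5,-10,-22,0],[5,-14,-22,0],[5,-18,-22,0],[5,-18,-22,0]]'
python3 beam.py top9
python3 - <<'E'
from h import *
c=cam('top');p=pts(c);q=p[175:255,320:400].reshape(-1,3);m=(q[:,2]>.05)&(q[:,2]<.066);print(m.sum(),cv2.minAreaRect((q[m][:,:2]*1000).astype(np.float32)),np.median(q[m],0))
s=cam('side')['pixels'][100:320,150:340,::-1]
cv2.imwrite('pics/fin.png',cv2.resize(s,None,fx=2.7,fy=2.7,interpolation=2))
E
```

```text
eef_pos: [0.4402, -0.1885, 0.033]
contact_force: [-0.0, 0.5, 0.7]
gripper_width: 0.644
t: 20.05
eef_pos: [0.3881, -0.3742, 0.2545]
tool_rot: [0.0, 0.004, 1.0, -0.002]
contact_force: [-0.3, 0.3, 1.1]
gripper_width: 0.652
grasp_force: 0.0
n 617 slope dz/dy -0.0011706503191940506 mid 0.15604114381858544
L 242 box top z [0.1054 0.1226 0.1244] xy [0.5544 0.26  ]
146 ((439.24359130859375, -188.36302185058594), (35.217857360839844, 22.887359619140625), 89.35807037353516) [ 0.43905937 -0.18773507  0.0601967 ]
```

View pics/fin.png

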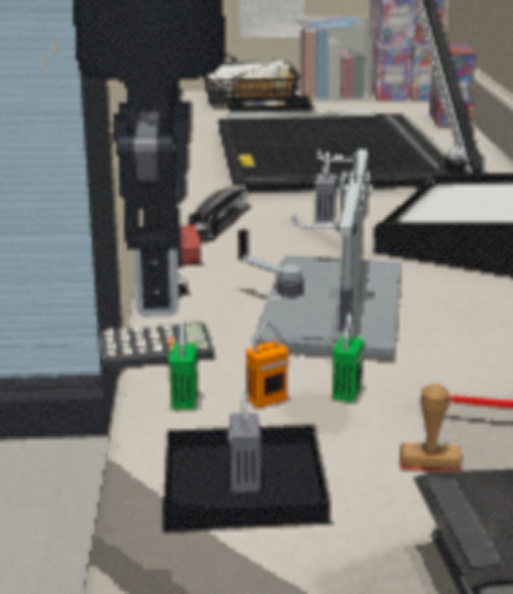

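The picture shows the heavier cartridge upright in the tray at (245,455). The lighter one still hangs at (325,200), and the beam is level and held with nothing on its right hook.

```bash
python3 -c "
from station import bot
print(bot.hand_in())"
```

```text
the job is handed in; nothing more can be done
None
```

I handed the job in at about 20 s: the right cartridge was the heavier and now stands upright in the tray, the lighter one still hangs on the left, and the beam is clamped level with about 9 N felt at the lever.

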